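Empty the ceramic washing balls from their cup through the funnel into the jar

ROBOT

A 6-joint arm with a two-finger parallel gripper is mounted at the origin on a cart in front of the work surface, level with it; the furniture and walls round the work are solid. World frame = base frame: x ahead of the robot, y to its left, z up, the work surface at z = 0. Lengths are in m, angles in rad, forces in N, time in s.
With the tool pointing down it reaches from about 0.35 to 0.775 m from the base axis. Payload 7.3 kg.
Tool frame: the origin (TCP) lies between the finger pads; the fingertips stand ahead of it and the grasp point (between the pads) lies 6 mm ahead of it (robot.tip_extent is the x of the fingertips in the tool frame, in m); x points along the fingers, z is the direction in which the jaws open and shut, and the axes are right-handed (so a half turn about x gives the same grasp; the last joint's range is limited). The gripper opens to 92 mm and grips with 3 to 60 N. Pads are 19 mm wide; open, the fingers measure 130 mm over their backs; the gripper's body (75 mm by 190 mm) begins 47 mm behind the grasp point.
Start: joints at [-1.478, 0.342, 1.524, -0, 1.275, -0.146], TCP at [0.124, -0.51, 0.252] pointing down, gripper open.
Joint ranges: [-2.53, 2.53], [-0.77, 2.02], [0.04, 2.7], [-1, 4.14], [0.28, 2.66], [-3.11, 3.11]. Speed limits (rad/s): [2.57, 2.57, 3.14, 3.14, 3.14, 3.14].

INTERFACE

Orientations are given as [roll, pitch, yaw] about the fixed x, y, z axes, in that order (R = Rz(yaw) Ry(pitch) Rx(roll)).
In Python, from cell import robot gives the robot as it stands. The module is installed in compiled form; this text tells all that it offers.
- The arm moves only by the shell command python3 -m creep 'ROWS' [FORCE]. ROWS is JSON, a list of rows, each an object with "translation": the shift along the tool's x, y, z in m, a list of three; "twist": the turn, a rotation vector about the tool's x, y, z in rad, a list of three; "hand": the opening in per cent of the stroke, from 0 (shut) to 100 (fully open). A call has 1 to 5 rows; each row is the pose to reach, as a shift and turn from the pose measured when the call began, along the tool's axes at that moment; what a row does not reach only later rows make up. A row lasts 1/10 s, in which the tool goes at most 50 mm and 8.59 degrees, less where a joint would pass 70% of its speed; a pose out of reach is approached as far as the arm can. A call with a gripper value outside its range is refused whole. The fingers move at their own pace and stop on an object; FORCE is the grip in N (left out, the last holds). Time passes only in rows, so rows that repeat a pose let the fingers close. It gives the time, the measured TCP pose, the force and the opening at its end, in the units of the state.
- robot.observe(): the state, without advancing time (a new reading comes with each control period).
- robot.read_camera(name): name is "scene" or "side" or "wrist"; returns the picture (400x640x3 uint8, blue, green, red); there is no depth.
- robot.calibration(name): a dict with "intrinsics" (3x3 intrinsics, pixels), "cam_to_world" (4x4, takes a point from camera to world coordinates); the wrist camera has in their place "mount" (4x4, takes a point from camera to tool coordinates, whose origin is the TCP and whose axes are the tool frame's). Camera axes: x right, y up, looking along -z (the intrinsics and any distortion apply to the point x, -y, -z); pixel columns grow to the right and rows downward; lengths in m; the calibration is good to about 2 mm. A picture is of the moment at which its call begins: read the wrist's pose just before it. calibration takes no time and is no camera call.
- robot.hand_in(): hands the job in, once; it reports no verdict.
The state is a dict: "time": time; "qpos": joint angles; "qvel": joint speeds; "joint_efforts": joint torques, N m; "tool_pos": TCP position; "tool_rot": TCP orientation; "contact_force": force on the tool from outside, world axes, zero at the start; "torque": the same for the moment, N m; "opening": finger opening in m.
Only numpy, scipy, OpenCV 4.12 (cv2) and the standard library are available. Lean on these libraries where they do the work, as an engineer would, in place of code of your own. Each camera call takes 0.05 s, during which the arm holds its last target. There are 200 camera calls.

TASK

Draw the clear cup with the four ceramic washing balls out of its leaning stand and pour all the balls through the wide funnel into the narrow jar. Finish still holding the emptied cup over the funnel, raised clear of it, with its mouth tipped well below level so that it can drain; do not set it down or let go. Leave the other things on the counter where they are.

Things in the scene. Friction and masses are not known exactly. Their poses are not given: they have to be found in the camera images.
- cup: clear plastic cup, open at the top, outer diameter 52 mm at the foot widening evenly to 66 mm at the mouth, 98 mm tall, walls about 4 mm, about 60 g empty. Origin: centre of its underside; z: along its axis to the mouth. It starts in the stand, leaning 30 degrees from vertical towards its +y side, the lowest 38 mm inside the socket; it slides out freely along its axis
- cup_mouth (a point): centre of the cup's mouth, 98 mm along the cup's z axis from its origin
- stand: white plastic stand fixed to the counter: base plate 96 mm (x) by 118 mm (y), 8 mm thick, with a round socket (67 mm outer diameter at the rim, 38 mm deep) that leans 30 degrees towards the stand's +y; highest point of its rim about 81 mm above the counter. Origin: centre of the underside; z up
- stand_seat (a point): centre of the socket's inner floor, where the cup's foot stands
- funnel_jar: clear jar, 68 mm outer diameter, 78 mm tall, fixed to the counter, with a grey funnel screwed on: rim 152 mm across at 140 mm above the counter, narrowing to a spout 47 mm wide inside that ends 66 mm above the counter inside the jar. Origin: centre of the jar's underside; z up
- funnel_rim (a point): centre of the funnel's mouth, at the height of its rim (140 mm above the counter)
- ball0: one of four white ceramic balls, 20 mm diameter, 12 g, starting inside the cup; origin at its centre
- ball1: one of four white ceramic balls, 20 mm diameter, 12 g, starting inside the cup; origin at its centre
- ball2: one of four white ceramic balls, 20 mm diameter, 12 g, starting inside the cup; origin at its centre
- ball3: one of four white ceramic balls, 20 mm diameter, 12 g, starting inside the cup; origin at its centre
- soap_dish: soap dish with a soap, 88 x 123 x 27 mm; bystander, leave it where it is; origin: centre of its underside
- nail_brush: nail brush, 30 x 86 x 22 mm; bystander, leave it where it is; origin: centre of its underside
- marker: marker pen lying down, 17 x 135 x 16 mm; bystander, leave it where it is; origin: centre of its underside
- pill_jar: small upright glass jar with a dark lid, 44 mm across, 105 mm tall; bystander, leave it where it is; origin: centre of its underside
Mind the look-alikes: they are no part of the job. What is shaped like the cup but turquoise is not meant.

How it is judged:
On the way, in this order (a step that is already met when the one before it is completed fails the run):
1. the cup is out of the stand, held by the fingers, with the four balls still in it (distance between cup and stand_seat above 0.06 m and contact force between the fingers and cup above 1 N and contact force between cup and funnel_jar below 0.1 N and contact force between cup and stand below 0.1 N and z of ball0 in the frame of cup between 0 and 0.095 m and distance between each of ball0, ball1, ball2, ball3 and cup below 0.1 m and z of ball1 in the frame of cup between 0 and 0.095 m and z of ball2 in the frame of cup between 0 and 0.095 m and z of ball3 in the frame of cup between 0 and 0.095 m), for 0.1 s.
2. all four balls are in the jar below the funnel's spout, the cup still held (horizontal distance between each of ball0, ball1, ball2, ball3 and funnel_jar below 0.032 m and z of ball0 in the frame of funnel_jar between 0.005 and 0.068 m and z of ball1 in the frame of funnel_jar between 0.005 and 0.068 m and z of ball2 in the frame of funnel_jar between 0.005 and 0.068 m and z of ball3 in the frame of funnel_jar between 0.005 and 0.068 m and contact force between the fingers and cup above 1 N), for 0.2 s.
At the end, for the whole second after the job is handed in: All four balls lie in the jar below the spout; the fingers hold the cup, still, touching neither funnel nor stand, tilted over 103 degrees from upright (mouth 13 degrees or more below level), mouth centre and foot over 145 mm above the counter, mouth centre within 100 mm of the funnel axis (all of step 2 and contact force between cup and funnel_jar below 0.1 N and contact force between cup and stand below 0.1 N and angle between cup's own z axis and vertical above 1.8 rad and height (world z) of each of cup_mouth, cup above 0.145 m and horizontal distance between cup_mouth and funnel_jar below 0.1 m and linear speed of cup below 0.03 m/s); the arm keeps its last pose, push and grip.
It fails at once if the soap dish is moved more than 30 mm (distance of soap_dish from where it was at the start of the episode above 0.03 m).
It fails at once if the nail brush is moved more than 30 mm (distance of nail_brush from where it was at the start of the episode above 0.03 m).
It fails at once if the marker is moved more than 30 mm (distance of marker from where it was at the start of the episode above 0.03 m).
It fails at once if the pill jar is moved more than 30 mm (distance of pill_jar from where it was at the start of the episode above 0.03 m).
It also fails if it takes over 43 s, if anything falls off the work surface, if the arm or the gripper's body presses on something with over 40 N, if the wrist force passes 120 N, or if a joint passes its speed limit or range.

## Working session

There is one attempt and no reset: what is moved stays moved. The work goes in short steps, Python scripts to look and compute and a shell command to move; the robot and the scene stay as the last step left them, time stands still between calls to the robot, and variables do not carry over. Pictures are saved under pics/ and viewed, about 8 in all and at most 12, crops included, and the job is handed in when it is done.

```bash
mkdir -p pics
python3 - <<'E'
from cell import robot
import cv2,numpy as np
s=robot.observe();print(s)
print(robot.tip_extent)
for n in("scene","side"):
    im=robot.read_camera(n);cv2.imwrite(f"pics/{n}0.png",im)
    c=robot.calibration(n);print(n,{k:np.round(v,4).tolist() if not isinstance(v,str) else v for k,v in c.items()})
print(robot.calibration("wrist"))
E
```

```text
{'time': 0.0, 'qpos': array([-1.47798918e+00,  3.42717626e-01,  1.52499170e+00, -2.27988028e-05,
        1.27538952e+00, -1.45969277e-01]), 'qvel': array([ 4.36185089e-04, -1.22181871e-03, -6.14262613e-04,  9.99743786e-05,
       -1.99231824e-04, -4.37483322e-04]), 'joint_efforts': array([ 3.33389020e-03, -4.31236267e+01, -2.44220316e+01,  7.21962657e-02,
        5.60846622e-02, -1.17844197e-04]), 'tool_pos': array([ 0.12416744, -0.50973839,  0.25105641]), 'tool_rot': array([3.01009675, 1.56928997, 1.67808349]), 'contact_force': array([-0.10537139, -0.17477031,  0.0143178 ]), 'torque': array([ 0.03238742,  0.01548001, -0.05352257]), 'opening': 0.09161400939971621}
0.025
scene {'intrinsics': [[372.5683, 0.0, 314.6698], [0.0, 372.5683, 194.6683], [0.0, 0.0, 1.0]], 'cam_to_world': [[-0.9015, 0.3281, -0.2822, 0.2967], [-0.4326, -0.7024, 0.5652, 0.3909], [-0.0128, 0.6316, 0.7752, 0.7658], [0.0, 0.0, 0.0, 1.0]]}
side {'intrinsics': [[514.2835, 0.0, 320.754], [0.0, 514.2835, 209.9892], [0.0, 0.0, 1.0]], 'cam_to_world': [[0.9663, 0.1316, -0.2214, 0.2455], [-0.2574, 0.461, -0.8492, -1.2591], [-0.0097, 0.8776, 0.4794, 0.7478], [0.0, 0.0, 0.0, 1.0]]}
{'intrinsics': array([[318.20362933,   0.        , 323.17958563],
       [  0.        , 318.20362933, 207.68129735],
       [  0.        ,   0.        ,   1.        ]]), 'mount': array([[ 4.49446853e-04,  2.82847632e-01, -9.59164749e-01,
        -1.32879744e-01],
       [-6.81567674e-04,  9.59164709e-01,  2.82847301e-01,
         7.75574584e-02],
       [ 9.99999667e-01,  5.26610858e-04,  6.23873363e-04,
        -4.00343565e-04],
       [ 0.00000000e+00,  0.00000000e+00,  0.00000000e+00,
         1.00000000e+00]])}
```

View pics/scene0.png

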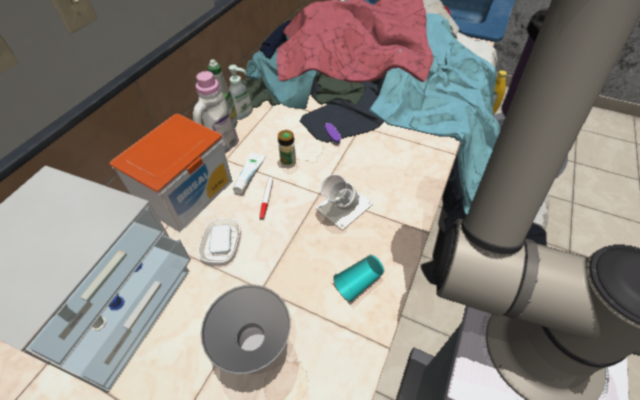

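View pics/side0.png

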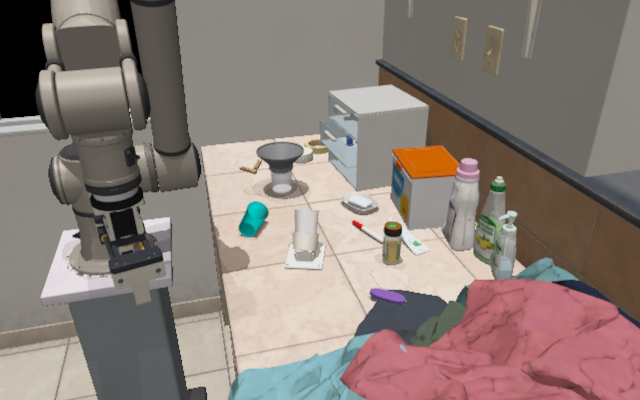

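Scene view: the clear cup in the white stand is at about (340,195), and the funnel is at about (247,325) with its hole at (252,338). Side view: the cup is at (306,225) and the funnel at (281,158). The candidates for the cup are the clear one in the stand at scene (340,192) and the turquoise look-alike lying at (360,277). I choose the clear one and will check it in a close crop.

Run:
```python
import cv2,numpy as np
a=cv2.imread("pics/scene0.png")[160:240,300:385];b=cv2.imread("pics/side0.png")[195:280,270:350]
f=lambda x:cv2.resize(x,(400,400),interpolation=cv2.INTER_CUBIC)
cv2.imwrite("pics/crop1.png",np.hstack([f(a),f(b)]))
```

```text
(no output)
```

View pics/crop1.png

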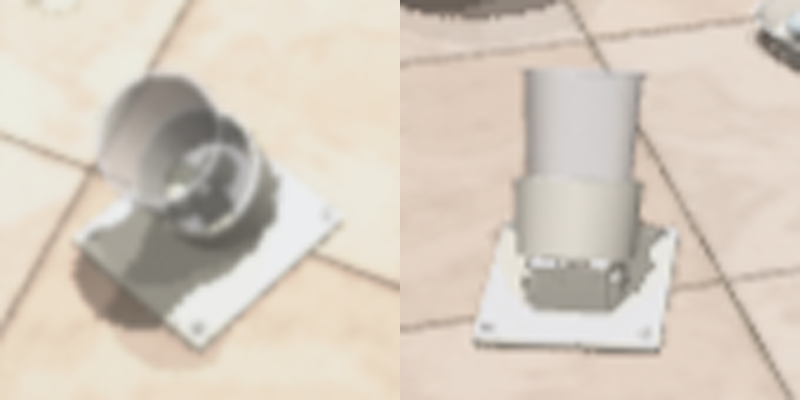

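```bash
cat > h.py <<'E'
import numpy as np
from cell import robot
from scipy.spatial.transform import Rotation as R
def ray(n,u,v):
    c=robot.calibration(n);K=c["intrinsics"];T=c["cam_to_world"]
    d=np.array([(u-K[0,2])/K[0,0],-(v-K[1,2])/K[1,1],-1.]);return T[:3,3],T[:3,:3]@d
def plane(n,u,v,z):
    o,d=ray(n,u,v);return o+d*(z-o[2])/d[2]
def tri(p,q):
    o1,d1=ray("scene",*p);o2,d2=ray("side",*q)
    s=np.linalg.lstsq(np.c_[d1,-d2],o2-o1,rcond=None)[0];a=o1+d1*s[0];b=o2+d2*s[1]
    return (a+b)/2,np.linalg.norm(a-b)
E
python3 - <<'E'
from h import *
import cv2
np.set_printoptions(precision=4,suppress=True)
for p in[(315.9,207.6),(342.5,230),(372.7,203.6)]:print("sc",plane("scene",*p,.008))
for p in[(284.8,268.5),(322,269.4),(325.6,243.5),(290,243.5)]:print("sd",plane("side",*p,.008))
print("mouth",tri((334.6,188),(307,210)))
# funnel rim: dark mask
for n,box in(("scene",(280,380,195,300)),("side",(140,200,250,310))):
    im=cv2.imread(f"pics/{n}0.png");g=im.max(2);m=((g<110)&(im.max(2).astype(int)-im.min(2)<25)).astype(np.uint8)
    k=np.zeros_like(m);k[box[0]:box[1],box[2]:box[3]]=1
    cs,_=cv2.findContours(m*k,cv2.RETR_EXTERNAL,cv2.CHAIN_APPROX_NONE);c=max(cs,key=cv2.contourArea)
    print(n,cv2.boundingRect(c),cv2.fitEllipse(cv2.convexHull(c)))
    x,y,w,h=cv2.boundingRect(c)
    l=c[c[:,0,0].argmin()][0];r=c[c[:,0,0].argmax()][0];t=c[c[:,0,1].argmin()][0]
    P,Q=plane(n,*map(float,l),.14),plane(n,*map(float,r),.14)
    print(l,r,t,P,Q,(P+Q)/2,np.linalg.norm(P-Q),plane(n,*map(float,t),.14))
E
```

```text
sc [ 0.5514 -0.1246  0.008 ]
sc [ 0.4633 -0.0903  0.008 ]
sc [ 0.4249 -0.198   0.008 ]
sd [ 0.423  -0.2171  0.008 ]
sd [ 0.5111 -0.2459  0.008 ]
sd [ 0.5514 -0.1331  0.008 ]
sd [ 0.4595 -0.1071  0.008 ]
mouth (array([ 0.5034, -0.1235,  0.1119]), np.float64(0.0029034563029918742))
scene (202, 295, 78, 77) ((239.15768432617188, 335.1297912597656), (70.86637878417969, 81.07904815673828), 131.71739196777344)
[202 331] [279 349] [224 295] [0.5682 0.2802 0.14  ] [0.4373 0.2502 0.14  ] [0.5027 0.2652 0.14  ] 0.13425435037488906 [0.5712 0.2111 0.14  ]
side (258, 153, 45, 20) ((289.8341979980469, 353.32525634765625), (91.33013916015625, 359.4990539550781), 0.0)
[258 155] [302 153] [302 153] [0.4314 0.2116 0.14  ] [0.565  0.1893 0.14  ] [0.4982 0.2004 0.14  ] 0.1355328114354348 [0.565  0.1893 0.14  ]
```

```bash
cat >> h.py <<'E'
import json
np.set_printoptions(precision=4,suppress=True)
def st(log=True):
    s=robot.observe();M=R.from_euler("xyz",s["tool_rot"]).as_matrix()
    if log:open("log.jsonl","a").write(json.dumps([s["qpos"].tolist(),s["tool_pos"].tolist(),s["tool_rot"].tolist()])+"\n")
    return s,M
def delta(p,Rt=None):
    s,M=st();print("t",s["time"],"pos",s["tool_pos"],"q",s["qpos"],"op",s["opening"],"F",s["contact_force"])
    print("trans",M.T@(np.array(p)-s["tool_pos"]),end=" ")
    if Rt is not None:print("twist",R.from_matrix(M.T@Rt).as_rotvec())
    else:print()
E
python3 - <<'E'
from h import *
s,M=st();print(M);delta([.47,-.17,.30])
E
```

```text
[[-0.0001  0.9716  0.2365]
 [ 0.0013  0.2365 -0.9716]
 [-1.      0.0002 -0.0013]]
t 0.1 pos [ 0.1242 -0.5098  0.2511] q [-1.478   0.3426  1.5249 -0.      1.2754 -0.146 ] op 0.09151300541867684 F [ 1.0548 -0.1062 -0.0967]
trans [-0.0485  0.4164 -0.2484]
```

```bash
python3 -m creep '[{"translation":[-0.05,0.208,-0.124],"twist":[0,0,0],"hand":100},{"translation":[-0.05,0.208,-0.124],"twist":[0,0,0],"hand":100},{"translation":[-0.05,0.208,-0.124],"twist":[0,0,0],"hand":100},{"translation":[-0.05,0.208,-0.124],"twist":[0,0,0],"hand":100},{"translation":[-0.05,0.208,-0.124],"twist":[0,0,0],"hand":100}]'
python3 - <<'E'
from h import *
delta([.47,-.17,.30])
E
```

```text
time: 0.6
tool_pos: [0.2979, -0.3384, 0.3016]
tool_rot: [3.005, 1.569, 1.672]
contact_force: [0.5, 0.0, 0.2]
opening: 0.0919
t 0.6 pos [ 0.2979 -0.3384  0.3016] q [-1.0196  0.167   1.6215  0.0008  1.3546  0.3124] op 0.09186172651877463 F [0.4956 0.0199 0.1682]
trans [ 0.0018  0.207  -0.1229]
```

```bash
python3 -m creep '[{"translation":[0,0.207,-0.123],"twist":[0,0,0],"hand":100},{"translation":[0,0.207,-0.123],"twist":[0,0,0],"hand":100},{"translation":[0,0.207,-0.123],"twist":[0,0,0],"hand":100},{"translation":[0,0.207,-0.123],"twist":[0,0,0],"hand":100},{"translation":[0,0.207,-0.123],"twist":[0,0,0],"hand":100}]'
python3 - <<'E'
from h import *
import cv2
s,M=st();im=robot.read_camera("wrist");cv2.imwrite("pics/w1.png",im)
json.dump([s["tool_pos"].tolist(),M.tolist()],open("w1.json","w"));print(s["qpos"],s["tool_pos"])
sc=robot.read_camera("scene");sd=robot.read_camera("side")
cv2.imwrite("pics/scene1.png",sc);cv2.imwrite("pics/side1.png",sd)
E
```

```text
time: 1.1
tool_pos: [0.4713, -0.1677, 0.3016]
tool_rot: [3.111, 1.569, 1.78]
contact_force: [0.1, -1.7, -0.1]
opening: 0.0914
[-0.4962  0.2611  1.4994  0.0017  1.3825  0.8348] [ 0.4713 -0.1677  0.3016]
```

View pics/w1.png

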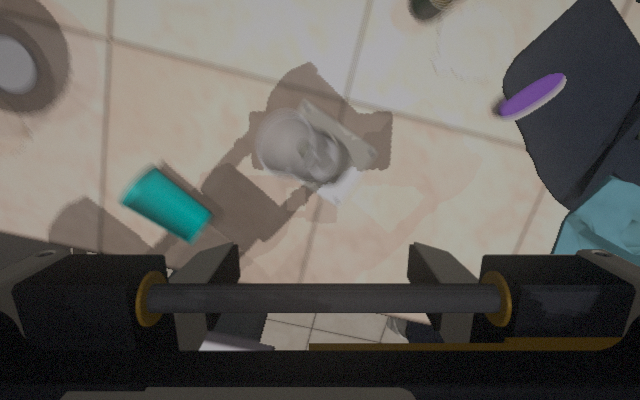

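Wrist view: the cup and stand are near (283,140) to (350,165), the turquoise cup at (165,203) and the funnel at (15,65). It is blurred by motion, so I'll take a still one and crop it.

Run:
```python
from h import *
import cv2
s,M=st();im=robot.read_camera("wrist");cv2.imwrite("pics/w2.png",im)
json.dump([s["tool_pos"].tolist(),M.tolist()],open("w2.json","w"));print(s["qpos"],s["tool_pos"])
cv2.imwrite("pics/w2c.png",cv2.resize(im[70:220,220:420],(800,600),interpolation=cv2.INTER_CUBIC))
```

```text
[-0.4966  0.2616  1.4999  0.0016  1.3823  0.8308] [ 0.4711 -0.1679  0.3012]
```

View pics/w2c.png

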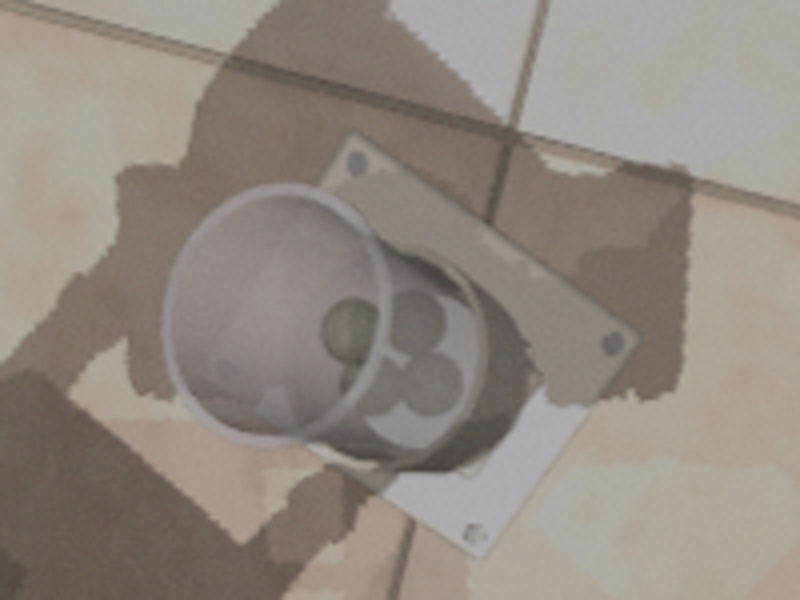

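```bash
cat >> h.py <<'E'
def wplane(f,u,v,z):
    p,M=json.load(open(f));M=np.array(M);c=robot.calibration("wrist");K=c["intrinsics"];T=c["mount"]
    d=T[:3,:3]@np.array([(u-K[0,2])/K[0,0],-(v-K[1,2])/K[1,1],-1.]);d=M@d;o=np.array(p)+M@T[:3,3]
    return o+d*(z-o[2])/d[2]
E
python3 - <<'E'
from h import *
import cv2
c=lambda u,v:(220+(u-1.5)/4,70+(v-1.5)/4)
A,B,C=[wplane("w2.json",*c(*p),.008) for p in[(352,132),(640,340),(483,560)]]
print(A,B,C,np.linalg.norm(A-B),np.linalg.norm(B-C))
yaw=[np.arctan2(*(A-B)[[1,0]])-np.pi/2,np.arctan2(*(B-C)[[1,0]])];print("yaw",yaw,"ctr",(A+C)/2)
for z in(.112,.116):
  m=[wplane("w2.json",*c(*p),z) for p in[(277,315),(163,315),(392,315)]];print("mouth",m[0],np.linalg.norm(m[1]-m[2]))
# funnel rim ellipse via hough-free: print rays for scene1/side1 manually
a=cv2.imread("pics/scene0.png")[275:385,190:305];b=cv2.imread("pics/side0.png")[140:205,245:320]
f=lambda x:cv2.resize(x,(400,int(400*x.shape[0]/x.shape[1])),interpolation=cv2.INTER_CUBIC)
a,b=f(a),f(b);b=np.vstack([b,np.zeros((a.shape[0]-b.shape[0],400,3),np.uint8)]);cv2.imwrite("pics/fun.png",np.hstack([a,b]))
E
```

```text
[ 0.5544 -0.1254  0.008 ] [ 0.5134 -0.2333  0.008 ] [ 0.4269 -0.2021  0.008 ] 0.11537864548589657 0.09190525858276245
yaw [np.float64(-0.36343022900603117), np.float64(-0.34603671800949243)] ctr [ 0.4907 -0.1638  0.008 ]
mouth [ 0.5056 -0.1229  0.112 ] 0.05729462578400976
mouth [ 0.5061 -0.1232  0.116 ] 0.05658289399371288
```

View pics/fun.png

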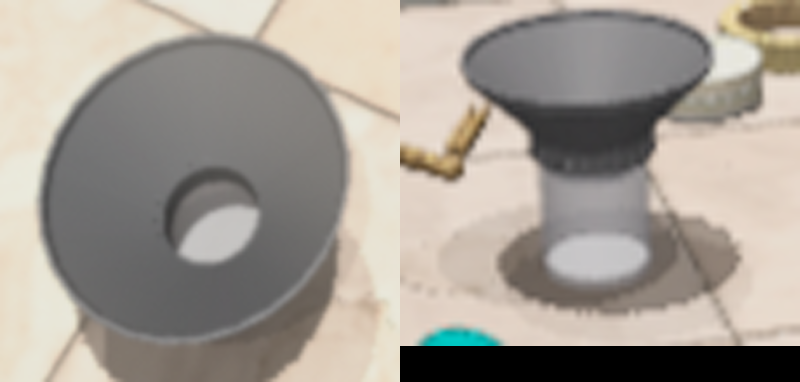

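Run:
```python
from h import *
c=lambda x:x
print("funnel",tri((245.8-.4,329-.4),(280.25-.4,151-.4)),plane("scene",245.4,328.6,.14),plane("side",279.9,150.6,.14))
x=np.array([.348,.937,0])*np.sin(np.pi/6)+np.array([0,0,-np.cos(np.pi/6)])
s,M=st()
r=np.cross(M[:,0],x);r=r/np.linalg.norm(r)*np.pi/6
Rt=R.from_rotvec(r).as_matrix()@M
delta([.44,-.25,.32],Rt)
```

```text
funnel (array([0.5061, 0.2441, 0.1336]), np.float64(0.0009993798827549257)) [0.5045 0.2455 0.14  ] [0.503  0.2279 0.14  ]
t 1.3 pos [ 0.4702 -0.1691  0.3012] q [-0.4993  0.2609  1.5008  0.0011  1.3823  0.8301] op 0.09183102386526452 F [-0.3337 -1.2083 -0.4564]
trans [-0.0189 -0.0487  0.0713] twist [0.     0.432  0.2959]
```

```bash
python3 -m creep '[{"translation":[-0.02,-0.012,0.018],"twist":[0,0.108,0.074],"hand":100},{"translation":[-0.02,-0.024,0.036],"twist":[0,0.216,0.148],"hand":100},{"translation":[-0.02,-0.036,0.054],"twist":[0,0.324,0.222],"hand":100},{"translation":[-0.02,-0.05,0.07],"twist":[0,0.432,0.296],"hand":100},{"translation":[-0.02,-0.05,0.07],"twist":[0,0.432,0.296],"hand":100}]'
python3 - <<'E'
from h import *
s,M=st();print(s["qpos"],s["tool_pos"]);print(M)
D=[json.loads(l) for l in open("log.jsonl")]
from scipy.optimize import least_squares
import itertools
ry=lambda a:R.from_rotvec([0,a,0]);rz=lambda a:R.from_rotvec([0,0,a])
def chain(q,sg):
    a=[rz(q[0]*sg[0]),ry(q[1]),ry(q[2]),rz(sg[1]*q[3]),ry(q[4]),rz(sg[2]*q[5])];o=[];c=R.identity()
    for r in a:c=c*r;o.append(c)
    return o
for sg in itertools.product([1,-1],[1,-1],[1,-1]):
    N=[chain(q,sg)[-1].inv()*R.from_euler("xyz",e) for q,p,e in D]
    m=R.concatenate(N).mean();print(sg,max((m.inv()*n).magnitude() for n in N));
    if sg==(1,1,1):print(m.as_matrix())
E
```

```text
time: 1.8
tool_pos: [0.4353, -0.2542, 0.319]
tool_rot: [2.552, 1.042, 1.212]
contact_force: [0.0, -0.4, -0.6]
opening: 0.0919
[-0.937   0.3666  1.411   0.4382  1.6634  0.378 ] [ 0.4353 -0.2542  0.319 ]
[[ 0.1773  0.947   0.268 ]
 [ 0.4723  0.157  -0.8674]
 [-0.8635  0.2803 -0.4194]]
(1, 1, 1) 9.005446300133998e-16
[[-0. -0. -1.]
 [ 0.  1. -0.]
 [ 1. -0. -0.]]
(1, 1, -1) 1.2796685263073317
(1, -1, 1) 0.7748018197415213
(1, -1, -1) 1.2784317441933861
(-1, 1, 1) 1.3201685282843636
(-1, 1, -1) 0.7539849588034345
(-1, -1, 1) 1.27929277433227
(-1, -1, -1) 0.8769001659099436
```

```bash
cat > kin.py <<'E'
from h import *
from scipy.optimize import least_squares
N=np.array([[0,0,-1],[0,1,0],[1,0,0.]])
def Rs(q):
    o=[];c=np.eye(3)
    for ax,a in zip("zyyzyz",q):
        c=c@R.from_euler(ax,a).as_matrix();o.append(c)
    return o
def basis(q):
    r=Rs(q);return np.c_[[0,0,1],r[0][:,1],r[0][:,0],r[1][:,2],r[2][:,0],r[2][:,2],r[4][:,2]]
D=[json.loads(l) for l in open("log.jsonl")]
A=np.vstack([basis(q) for q,p,e in D]);b=np.hstack([p for q,p,e in D])
prm=np.linalg.lstsq(A,b,rcond=1e-4)[0]
def fk(q):return basis(q)@prm,Rs(q)[-1]@N
lo=np.array([-2.53,-.77,.04,-1,.28,-3.11])+.05;hi=np.array([2.53,2.02,2.7,4.14,2.66,3.11])-.05
def ik(p,Rt,q0):
    f=lambda q:np.r_[(fk(q)[0]-p)*5,R.from_matrix(Rt.T@fk(q)[1]).as_rotvec()]
    r=least_squares(f,np.clip(q0,lo+1e-3,hi-1e-3),bounds=(lo,hi));return r.x,np.linalg.norm(r.fun)
yaw=-.355;xp=np.array([np.cos(yaw),np.sin(yaw),0]);yp=np.array([-np.sin(yaw),np.cos(yaw),0]);Z=np.array([0,0,1.])
a0=.5*yp+.75**.5*Z;mouth=np.array([.506,-.123,.116]);seat=mouth-.098*a0;n0=.75**.5*yp-.5*Z
def frame(x,y):return np.c_[x,y,np.cross(x,y)]
def gpose(phi,s=.068,sg=1):
    x=np.cos(phi)*xp+np.sin(phi)*n0;return seat+s*a0-.006*x,frame(x,sg*a0)
F=np.array([.505,.243,.14])
E
python3 - <<'E'
from kin import *
print(prm,np.abs(A@prm-b).max())
s,_=st(False);q=s["qpos"]
for d in range(10,111,20):
    p,Rt=gpose(np.radians(d));print(d,Rt[:,0],[ (np.round(x,2).tolist(),round(e,4)) for x,e in [ik(p,Rt,q0) for q0 in (q,[-.8,.8,1.3,1.5,1.5,1.5],[-.8,.8,1.3,1.5,1.5,-1.5])]])
E
```

```text
[ 0.2229  0.0764 -0.      0.5062  0.0465  0.3796  0.2931] 8.881784197001252e-16
10 [ 0.9757 -0.2013 -0.0868] [([-0.7, 1.24, 2.56, 2.57, 2.06, -2.43], np.float64(0.0)), ([-0.7, 1.24, 2.56, 2.57, 2.06, -2.43], np.float64(0.0)), ([-0.7, 1.24, 2.56, 2.57, 2.06, -2.43], np.float64(0.0))]
30 [ 0.9625  0.105  -0.25  ] [([-0.95, 0.95, 2.48, 2.12, 1.46, -2.29], np.float64(0.0)), ([-0.95, 0.95, 2.48, 2.12, 1.46, -2.29], np.float64(0.0)), ([-0.95, 0.95, 2.48, 2.12, 1.46, -2.29], np.float64(0.0))]
50 [ 0.8333  0.3986 -0.383 ] [([-1.01, 0.77, 2.25, 1.64, 1.17, -1.8], np.float64(0.0)), ([-1.01, 0.77, 2.25, 1.64, 1.17, -1.8], np.float64(0.0)), ([-1.01, 0.77, 2.25, 1.64, 1.17, -1.8], np.float64(0.0))]
70 [ 0.6036  0.6442 -0.4698] [([-0.97, 0.74, 1.98, 1.17, 1.21, -1.33], np.float64(0.0)), ([-0.97, 0.74, 1.98, 1.17, 1.21, -1.33], np.float64(0.0)), ([-0.97, 0.74, 1.98, 1.17, 1.21, -1.33], np.float64(0.0))]
90 [ 0.301  0.812 -0.5  ] [([-0.88, 0.81, 1.7, 0.86, 1.43, -1.03], np.float64(0.0)), ([-0.88, 0.81, 1.7, 0.86, 1.43, -1.03], np.float64(0.0)), ([-0.88, 0.81, 1.7, 0.86, 1.43, -1.03], np.float64(0.0))]
110 [-0.0378  0.8819 -0.4698] [([-0.78, 0.93, 1.41, 0.65, 1.71, -0.86], np.float64(0.0)), ([-0.78, 0.93, 1.41, 0.65, 1.71, -0.86], np.float64(0.0)), ([-0.78, 0.93, 1.41, 0.65, 1.71, -0.86], np.float64(0.0))]
```

```bash
cat >> kin.py <<'E'
def ppose(psi,delta_,tilt,side,zg=.235,off=.03,s=.068):
    "cup at tilt (deg) with mouth centre off behind funnel axis; side +1: mouth right of heading"
    ps,de=np.radians([psi,delta_]);h=np.array([np.cos(ps)*np.cos(de),np.sin(ps)*np.cos(de),-np.sin(de)])
    u=Z-h*(Z@h);u/=np.linalg.norm(u);r=np.cross(h,u)*side
    th=np.arccos(np.cos(np.radians(tilt))/np.cos(de));a=np.cos(th)*u+np.sin(th)*r
    ah=r[:2]/np.linalg.norm(r[:2]);m=np.r_[F[:2]-off*ah,0];g=m-(.098-s)*a;g[2]=zg
    return g-.006*h,frame(h,a)
E
python3 - <<'E'
from kin import *
p,Rt=gpose(np.radians(70));q0,_=ik(p,Rt,[-.8,.8,1.3,1.5,1.5,-1.5])
for side in(1,-1):
  for psi in range(0,121,20):
    for de in(20,35):
      out=[];q=q0
      for t in(40,60,80,100,122):
        p,Rt=ppose(psi,de,t,side);q,e=ik(p,Rt,q);out.append(e)
        if t==40:qa=q
      print(side,psi,de,np.round(max(out),3),np.round(qa,2),np.round(q,2))
E
```

```text
1 0 20 0.016 [ 0.72  0.41  2.2   4.09  0.86 -1.4 ] [0.71 0.42 2.17 4.09 0.84 0.13]
1 0 35 0.143 [ 0.59  0.27  2.2   4.09  0.5  -1.77] [0.57 0.31 2.14 4.09 0.48 0.12]
1 20 20 0.0 [ 0.45  0.33  2.39  3.27  0.8  -1.01] [0.47 0.34 2.35 3.3  0.78 0.53]
1 20 35 0.05 [ 0.42  0.19  2.28  3.34  0.33 -1.36] [0.46 0.24 2.21 3.45 0.33 0.47]
1 40 20 0.0 [ 0.07  0.31  2.43  2.37  0.92 -0.66] [0.12 0.32 2.41 2.42 0.89 0.89]
1 40 35 0.0 [ 0.11  0.15  2.28  1.86  0.5  -0.33] [0.19 0.19 2.23 1.93 0.44 1.57]
1 60 20 0.0 [-0.19  0.36  2.31  1.7   1.11 -0.45] [-0.14  0.36  2.3   1.75  1.09  1.1 ]
1 60 35 0.0 [-0.12  0.22  2.18  1.37  0.87 -0.26] [-0.03  0.23  2.16  1.42  0.82  1.67]
1 80 20 0.0 [-0.27  0.46  2.08  1.29  1.34 -0.33] [-0.24  0.45  2.09  1.32  1.32  1.22]
1 80 35 0.0 [-0.2   0.34  1.99  1.09  1.18 -0.3 ] [-0.13  0.33  2.    1.12  1.14  1.63]
1 100 20 0.0 [-0.25  0.58  1.8   1.03  1.59 -0.28] [-0.23  0.57  1.83  1.04  1.57  1.27]
1 100 35 0.0 [-0.19  0.47  1.75  0.88  1.46 -0.36] [-0.15  0.45  1.79  0.9   1.42  1.55]
1 120 20 0.0 [-0.18  0.71  1.51  0.84  1.85 -0.27] [-0.17  0.7   1.55  0.85
[... 662 characters left out ...]
0.27  0.45  2.1   1.58  1.14 -1.55] [-0.24  0.46  2.05  1.58  1.12 -3.06]
-1 60 35 0.0 [-0.2   0.32  2.01  1.28  0.94 -0.93] [-0.14  0.36  1.95  1.29  0.91 -2.8 ]
-1 80 20 0.0 [-0.25  0.57  1.82  1.28  1.37 -1.43] [-0.22  0.59  1.8   1.29  1.35 -2.96]
-1 80 35 0.0 [-0.2   0.46  1.78  1.06  1.22 -0.94] [-0.14  0.48  1.73  1.07  1.2  -2.81]
-1 100 20 0.0 [-0.18  0.71  1.53  1.08  1.62 -1.36] [-0.16  0.71  1.52  1.1   1.6  -2.9 ]
-1 100 35 0.0 [-0.14  0.6   1.52  0.9   1.49 -0.98] [-0.09  0.61  1.49  0.92  1.47 -2.85]
-1 120 20 0.0 [-0.09  0.84  1.24  0.94  1.88 -1.33] [-0.06  0.84  1.24  0.96  1.87 -2.87]
-1 120 35 0.0 [-0.06  0.73  1.25  0.77  1.76 -1.04] [-0.01  0.73  1.25  0.79  1.73 -2.92]
```

Run:
```python
from kin import *
p,Rt=gpose(np.radians(70));h=Rt[:,0];print("grasp",p,h);delta(p-.12*h,Rt);print(p-.12*h)
```

```text
grasp [ 0.4972 -0.1409  0.0928] [ 0.6036  0.6442 -0.4698]
t 1.8 pos [ 0.4353 -0.2542  0.319 ] q [-0.937   0.3666  1.411   0.4382  1.6634  0.378 ] op 0.09185539994823752 F [ 0.0345 -0.4006 -0.568 ]
trans [ 0.1617 -0.052   0.0372] twist [-0.8622 -0.0581  0.6324]
[ 0.4247 -0.2182  0.1492]
```

```bash
python3 -m creep '[{"translation":[0.02,-0.01,0.006],"twist":[-0.12,-0.008,0.088],"hand":100},{"translation":[0.04,-0.02,0.012],"twist":[-0.24,-0.016,0.176],"hand":100},{"translation":[0.06,-0.03,0.018],"twist":[-0.36,-0.024,0.264],"hand":100},{"translation":[0.08,-0.035,0.022],"twist":[-0.48,-0.032,0.352],"hand":100},{"translation":[0.10,-0.04,0.026],"twist":[-0.6,-0.04,0.44],"hand":100}]'
python3 - <<'E'
from kin import *
p,Rt=gpose(np.radians(70));delta(p-.12*Rt[:,0],Rt)
E
```

```text
time: 2.3
tool_pos: [0.4214, -0.236, 0.2113]
tool_rot: [1.647, 0.688, 0.824]
contact_force: [-1.2, -1.0, -0.8]
opening: 0.0919
t 2.3 pos [ 0.4214 -0.236   0.2113] q [-1.1427  0.4467  1.8319  0.8121  1.3831 -0.6994] op 0.09190215248862112 F [-1.1821 -1.0452 -0.8275]
trans [ 0.0512 -0.0388 -0.0066] twist [-0.2675 -0.0165  0.1987]
```

```bash
python3 -m creep '[{"translation":[0.017,-0.013,-0.002],"twist":[-0.09,-0.006,0.066],"hand":100},{"translation":[0.034,-0.026,-0.004],"twist":[-0.18,-0.012,0.132],"hand":100},{"translation":[0.051,-0.039,-0.0066],"twist":[-0.2675,-0.0165,0.1987],"hand":100},{"translation":[0.051,-0.039,-0.0066],"twist":[-0.2675,-0.0165,0.1987],"hand":100},{"translation":[0.051,-0.039,-0.0066],"twist":[-0.2675,-0.0165,0.1987],"hand":100}]'
python3 - <<'E'
from kin import *
import cv2
p,Rt=gpose(np.radians(70));delta(p,Rt)
cv2.imwrite("pics/w3.png",robot.read_camera("wrist"))
E
```

```text
time: 2.8
tool_pos: [0.4243, -0.2188, 0.1494]
tool_rot: [1.38, 0.491, 0.818]
contact_force: [-0.1, 0.6, -0.0]
opening: 0.0917
t 2.8 pos [ 0.4243 -0.2188  0.1494] q [-1.1857  0.636   1.9233  0.9537  1.3796 -1.2285] op 0.09167354976505095 F [-0.0877  0.5817 -0.0004]
trans [ 0.1207  0.0003 -0.    ] twist [-0.0038 -0.0003  0.0014]
```

View pics/w3.png

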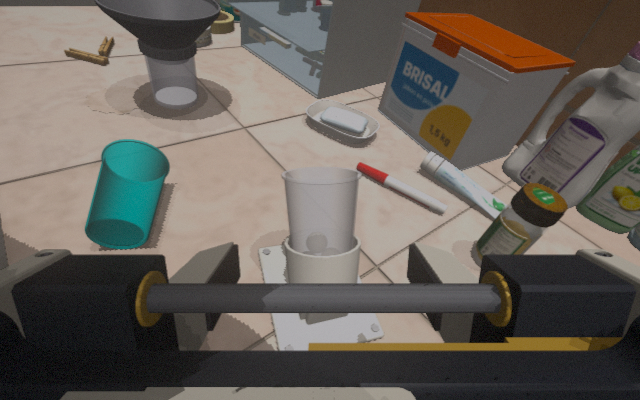

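Wrist view: the clear cup is upright in the frame at columns 282–361, centred on 321. The jaw plane is at 323, so it lies midway between the fingers with its base plate just behind. I'm advancing and closing.

```bash
python3 -m creep '[{"translation":[0.04,0,0],"twist":[0,0,0],"hand":100},{"translation":[0.08,0,0],"twist":[0,0,0],"hand":100},{"translation":[0.105,0,0],"twist":[0,0,0],"hand":100},{"translation":[0.12,0,0],"twist":[0,0,0],"hand":100},{"translation":[0.12,0,0],"twist":[0,0,0],"hand":100}]'
python3 - <<'E'
from kin import *
p,Rt=gpose(np.radians(70));delta(p,Rt)
E
```

```text
time: 3.35
tool_pos: [0.4977, -0.1408, 0.0942]
tool_rot: [1.376, 0.492, 0.819]
contact_force: [0.4, -0.1, -0.4]
opening: 0.0913
t 3.35 pos [ 0.4977 -0.1408  0.0942] q [-0.9649  0.7368  1.9811  1.1709  1.209  -1.3215] op 0.09132416490953826 F [ 0.4206 -0.0821 -0.3684]
trans [ 0.0003 -0.0013 -0.0006] twist [ 0.0003 -0.0015  0.0025]
```

```bash
for i in 1 2 3; do :; done; python3 -m creep '[{"translation":[0,0,0],"twist":[0,0,0],"hand":55},{"translation":[0,0,0],"twist":[0,0,0],"hand":50},{"translation":[0,0,0],"twist":[0,0,0],"hand":50},{"translation":[0,0,0],"twist":[0,0,0],"hand":50},{"translation":[0,0,0],"twist":[0,0,0],"hand":50}]' 25
python3 -m creep '[{"translation":[0,0,0],"twist":[0,0,0],"hand":50},{"translation":[0,0,0],"twist":[0,0,0],"hand":50},{"translation":[0,0,0],"twist":[0,0,0],"hand":50}]' 25
```

```text
time: 3.85
tool_pos: [0.4974, -0.1411, 0.0944]
tool_rot: [1.376, 0.492, 0.819]
contact_force: [-1.1, 0.6, 1.2]
opening: 0.0613
time: 4.15
tool_pos: [0.4974, -0.1412, 0.0944]
tool_rot: [1.376, 0.492, 0.819]
contact_force: [-1.5, 0.5, 1.4]
opening: 0.0612
```

```bash
python3 -m creep '[{"translation":[0,0.012,0],"twist":[0,0,0],"hand":40},{"translation":[0,0.03,0],"twist":[0,0,0],"hand":40},{"translation":[0,0.055,0],"twist":[0,0,0],"hand":40},{"translation":[0,0.08,0],"twist":[0,0,0],"hand":40},{"translation":[0,0.1,0],"twist":[0,0,0],"hand":40}]' 25
python3 -m creep '[{"translation":[0,0.02,0],"twist":[0,0,0],"hand":40},{"translation":[0,0.02,0],"twist":[0,0,0],"hand":40},{"translation":[0,0.02,0],"twist":[0,0,0],"hand":40}]' 25
python3 - <<'E'
from kin import *
import cv2
p,Rt=ppose(70,28,35,1,zg=.28,off=.05);delta(p,Rt);print(p)
s,_=st();q,e=ik(p,Rt,s["qpos"]);print(q,e)
a=robot.read_camera("wrist");b=robot.read_camera("side")[150:300,230:390]
b=cv2.resize(b,(427,400));cv2.imwrite("pics/w4.png",np.hstack([a[:,160:480],b]))
E
```

```text
time: 4.65
tool_pos: [0.5151, -0.093, 0.1825]
tool_rot: [1.376, 0.492, 0.819]
contact_force: [1.2, -0.5, -1.1]
opening: 0.0614
time: 4.95
tool_pos: [0.5185, -0.0833, 0.1998]
tool_rot: [1.374, 0.492, 0.819]
contact_force: [-0.6, 0.5, -2.6]
opening: 0.0612
t 4.95 pos [ 0.5185 -0.0833  0.1998] q [-0.8475  0.491   2.004   1.1894  1.2381 -1.0799] op 0.06124812535042702 F [-0.6342  0.5216 -2.5801]
trans [ 0.1266  0.214  -0.2448] twist [ 0.383   0.3559 -0.0296]
[0.4412 0.2467 0.2828]
[-0.2084  0.2078  2.1337  1.2917  1.1419 -0.2919] 1.1799202428328898e-14
```

View pics/w4.png

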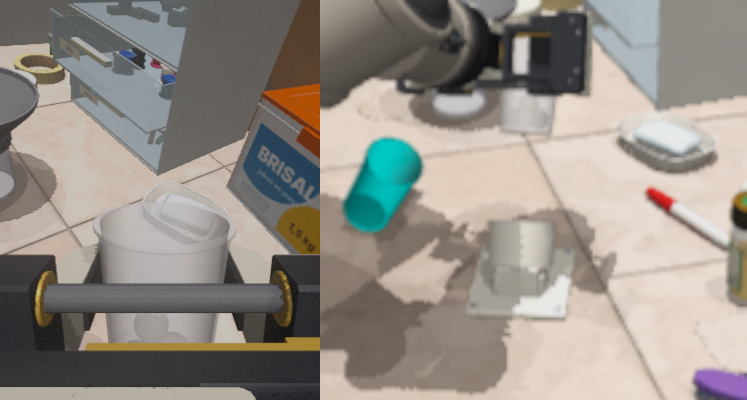

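The cup is clear of the stand, held at 61 mm, with the balls still at its foot. Next I lift and carry it to the funnel.

```bash
python3 -m creep '[{"translation":[-0.014,0.026,0.005],"twist":[0,0,0],"hand":40},{"translation":[-0.028,0.052,0.01],"twist":[0,0,0],"hand":40},{"translation":[-0.042,0.078,0.015],"twist":[0,0,0],"hand":40},{"translation":[-0.05,0.1,0.0],"twist":[0.04,0.04,0],"hand":40},{"translation":[-0.045,0.12,-0.03],"twist":[0.08,0.08,0],"hand":40}]' 25
python3 - <<'E'
from kin import *
p,Rt=ppose(70,28,35,1,zg=.28,off=.05);delta(p,Rt)
E
```

```text
time: 5.55
tool_pos: [0.4895, -0.04, 0.3197]
tool_rot: [1.5, 0.503, 0.907]
contact_force: [0.5, 0.9, -1.5]
opening: 0.0611
t 5.55 pos [ 0.4895 -0.04    0.3197] q [-0.8186  0.2343  1.9419  1.0705  1.4066 -0.674 ] op 0.06106529791130992 F [ 0.4836  0.8745 -1.4944]
trans [ 0.1895  0.0772 -0.2097] twist [ 0.3005  0.2767 -0.0289]
```

```bash
python3 -m creep '[{"translation":[0.025,0.011,-0.028],"twist":[0.04,0.037,0],"hand":40},{"translation":[0.05,0.022,-0.056],"twist":[0.08,0.074,0],"hand":40},{"translation":[0.076,0.032,-0.084],"twist":[0.12,0.11,-0.01],"hand":40},{"translation":[0.1,0.042,-0.112],"twist":[0.16,0.148,-0.015],"hand":40},{"translation":[0.126,0.052,-0.14],"twist":[0.2,0.185,-0.02],"hand":40}]' 25
python3 -m creep '[{"translation":[0.025,0.011,-0.028],"twist":[0.04,0.037,0],"hand":40},{"translation":[0.05,0.022,-0.056],"twist":[0.08,0.074,0],"hand":40},{"translation":[0.063,0.027,-0.07],"twist":[0.1,0.09,0],"hand":40},{"translation":[0.063,0.027,-0.07],"twist":[0.1,0.09,0],"hand":40},{"translation":[0.063,0.027,-0.07],"twist":[0.1,0.09,0],"hand":40}]' 25
python3 - <<'E'
from kin import *
import cv2
p,Rt=ppose(70,28,85,1,zg=.235,off=.04);print(p);delta(p,Rt)
a=robot.read_camera("scene")[150:400,120:520];cv2.imwrite("pics/s5.png",cv2.resize(a,(800,500)))
E
```

```text
time: 6.05
tool_pos: [0.4568, 0.1519, 0.2948]
tool_rot: [1.808, 0.508, 1.12]
contact_force: [1.0, -0.1, -1.7]
opening: 0.0612
time: 6.55
tool_pos: [0.4344, 0.2467, 0.3007]
tool_rot: [1.955, 0.482, 1.218]
contact_force: [0.8, -0.2, -1.1]
opening: 0.0613
[0.4371 0.2606 0.2378]
t 6.55 pos [0.4344 0.2467 0.3007] q [-0.2148  0.163   2.1304  1.2755  1.1617 -0.243 ] op 0.06131783485402024 F [ 0.8264 -0.2326 -1.0538]
trans [ 0.0415 -0.0465  0.0163] twist [ 1.0862 -0.0038 -0.0071]
```

View pics/s5.png

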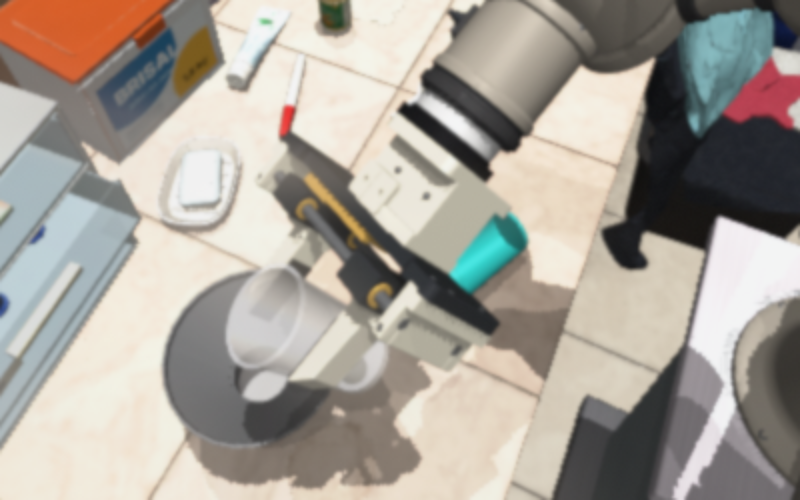

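The cup's mouth is above the funnel's near half and the jaws are clear. I'll check clearance of gripper, fingers and cup over the funnel for the pour.

```bash
cat > clr.py <<'E'
from kin import *
def clr(p,Rt):
    bx=np.array(np.meshgrid(np.linspace(-.041,-.2,12),np.linspace(-.0375,.0375,8),np.linspace(-.095,.095,20))).reshape(3,-1)
    fg=np.array(np.meshgrid(np.linspace(-.041,.025,10),[-.0125,.0125],[-.055,.055])).reshape(3,-1)
    t=np.linspace(0,2*np.pi,40);cp=np.hstack([np.array([.006+r*np.cos(t),0*t+y,r*np.sin(t)]) for y,r in((-.068,.026),(.03,.033))])
    o=[]
    for B in(bx,fg,cp):
        W=(Rt@B).T+p;k=np.hypot(*(W[:,:2]-F[:2]).T)<.085;o.append(W[k,2].min() if k.any() else 9)
    return np.round(o,3)
E
python3 - <<'E'
from clr import *
for z in(.235,.25):
  for t in(50,70,85,100,125):
    p,Rt=ppose(70,28,t,1,zg=z,off=.04);print(z,t,clr(p,Rt),(p+Rt@[.006,.03,0])[:2]-F[:2])
E
```

```text
0.235 50 [0.196 0.185 0.229] [-0.0376  0.0137]
0.235 70 [0.189 0.177 0.214] [-0.0376  0.0137]
0.235 85 [0.186 0.177 0.205] [-0.0376  0.0137]
0.235 100 [0.203 0.176 0.197] [-0.0376  0.0137]
0.235 125 [0.212 0.256 0.191] [-0.0376  0.0137]
0.25 50 [0.211 0.2   0.244] [-0.0376  0.0137]
0.25 70 [0.204 0.192 0.229] [-0.0376  0.0137]
0.25 85 [0.201 0.192 0.22 ] [-0.0376  0.0137]
0.25 100 [0.218 0.191 0.212] [-0.0376  0.0137]
0.25 125 [0.227 0.271 0.206] [-0.0376  0.0137]
```

```bash
python3 -m creep '[{"translation":[0.009,-0.01,0.003],"twist":[0.14,0,0],"hand":40},{"translation":[0.018,-0.02,0.006],"twist":[0.28,0,0],"hand":40},{"translation":[0.027,-0.03,0.009],"twist":[0.42,0,0],"hand":40},{"translation":[0.036,-0.04,0.012],"twist":[0.56,0,0],"hand":40},{"translation":[0.045,-0.05,0.015],"twist":[0.7,0,0],"hand":40}]' 25
python3 - <<'E'
from clr import *
s,M=st();print("tilt",np.degrees(np.arccos(M[2,1])))
for t in(80,100,120):
  p,Rt=ppose(70,28,t,1,zg=.222,off=.04);print(t,clr(p,Rt));delta(p,Rt)
E
```

```text
time: 7.1
tool_pos: [0.4368, 0.2614, 0.2332]
tool_rot: [2.66, 0.482, 1.214]
contact_force: [0.7, 1.0, -1.4]
opening: 0.0613
tilt 65.74694236790046
80 [0.177 0.163 0.195]
t 7.1 pos [0.4368 0.2614 0.2332] q [-0.1701  0.311   2.2095  1.416   1.0783  0.224 ] op 0.06129776157508326 F [ 0.7343  1.0459 -1.3563]
trans [ 0.0021 -0.003   0.0079] twist [ 0.2804 -0.004  -0.0088]
100 [0.19  0.163 0.184]
t 7.1 pos [0.4368 0.2614 0.2332] q [-0.1701  0.311   2.2095  1.416   1.0783  0.224 ] op 0.06129776157508326 F [ 0.7343  1.0459 -1.3563]
trans [ 0.007  -0.0018  0.0056] twist [ 0.6764 -0.0057 -0.0079]
120 [0.2   0.247 0.178]
t 7.1 pos [0.4368 0.2614 0.2332] q [-0.1701  0.311   2.2095  1.416   1.0783  0.224 ] op 0.06129776157508326 F [ 0.7343  1.0459 -1.3563]
trans [0.0116 0.0034 0.0056] twist [ 1.0804 -0.0074 -0.0068]
```

```bash
python3 -m creep '[{"translation":[0.001,-0.002,0.004],"twist":[0.1,0,0],"hand":40},{"translation":[0.002,-0.003,0.008],"twist":[0.2,0,0],"hand":40},{"translation":[0.003,-0.003,0.008],"twist":[0.27,0,0],"hand":40},{"translation":[0.003,-0.003,0.008],"twist":[0.32,0,0],"hand":40},{"translation":[0.003,-0.003,0.008],"twist":[0.37,0,0],"hand":40}]' 25
python3 -m creep '[{"translation":[0.001,0,0],"twist":[0.03,0,0],"hand":40},{"translation":[0.002,0,0],"twist":[0.06,0,0],"hand":40},{"translation":[0.003,0,0],"twist":[0.09,0,0],"hand":40},{"translation":[0.003,0,0],"twist":[0.12,0,0],"hand":40},{"translation":[0.003,0,0],"twist":[0.15,0,0],"hand":40}]' 25
python3 - <<'E'
from clr import *
s,M=st();print("tilt",np.degrees(np.arccos(M[2,1])))
p,Rt=ppose(70,28,122,1,zg=.222,off=.04);delta(p,Rt)
E
```

```text
time: 7.6
tool_pos: [0.4384, 0.2584, 0.2239]
tool_rot: [3.031, 0.482, 1.211]
contact_force: [-0.7, 0.4, -1.3]
opening: 0.0614
time: 8.1
tool_pos: [0.4394, 0.2607, 0.2224]
tool_rot: [-3.1, 0.482, 1.211]
contact_force: [-0.2, 0.1, -1.6]
opening: 0.0613
tilt 92.12587935400585
t 8.1 pos [0.4394 0.2607 0.2224] q [-0.1703  0.3392  2.2155  1.4361  1.0715  0.71  ] op 0.06134411496946517 F [-0.1598  0.0646 -1.6084]
trans [ 0.0069  0.0033 -0.0064] twist [ 0.5967 -0.0092 -0.0071]
```

```bash
python3 -m creep '[{"translation":[0,0,0],"twist":[0.04,0,0],"hand":40},{"translation":[0.001,0,-0.001],"twist":[0.08,0,0],"hand":40},{"translation":[0.001,0,-0.002],"twist":[0.12,0,0],"hand":40},{"translation":[0.002,0.001,-0.003],"twist":[0.16,0,0],"hand":40},{"translation":[0.003,0.001,-0.003],"twist":[0.2,0,0],"hand":40}]' 25
python3 -m creep '[{"translation":[0.001,0,-0.001],"twist":[0.06,0,0],"hand":40},{"translation":[0.001,0,-0.001],"twist":[0.12,0,0],"hand":40},{"translation":[0.002,0.001,-0.002],"twist":[0.2,0,0],"hand":40},{"translation":[0.003,0.002,-0.003],"twist":[0.3,0,0],"hand":40},{"translation":[0.003,0.002,-0.003],"twist":[0.4,0,0],"hand":40}]' 25
python3 -m creep '[{"translation":[0,0,0],"twist":[0,0,0],"hand":40},{"translation":[0,0,0],"twist":[0,0,0],"hand":40},{"translation":[0,0,0],"twist":[0,0,0],"hand":40},{"translation":[0,0,0],"twist":[0,0,0],"hand":40},{"translation":[0,0,0],"twist":[0,0,0],"hand":40}]' 25
python3 - <<'E'
from clr import *
import cv2
s,M=st();print("tilt",np.degrees(np.arccos(M[2,1])),"mouth",s["tool_pos"]+M@[.006,.03,0],"foot",s["tool_pos"]+M@[.006,-.068,0],clr(s["tool_pos"],M))
a=robot.read_camera("scene")[260:400,170:350];b=robot.read_camera("side")[110:220,220:360]
cv2.imwrite("pics/p6.png",np.hstack([cv2.resize(a,(400,311),interpolation=2),cv2.resize(b,(396,311),interpolation=2)]))
E
```

```text
time: 8.6
tool_pos: [0.4421, 0.264, 0.2238]
tool_rot: [-2.898, 0.482, 1.21]
contact_force: [-0.3, 0.7, -0.6]
opening: 0.0612
time: 9.1
tool_pos: [0.4462, 0.2665, 0.2247]
tool_rot: [-2.493, 0.482, 1.21]
contact_force: [0.5, -1.2, -1.1]
opening: 0.0612
time: 9.6
tool_pos: [0.4462, 0.2665, 0.2247]
tool_rot: [-2.494, 0.482, 1.21]
contact_force: [-0.3, -0.0, -0.7]
opening: 0.0612
tilt 122.33149890890937 mouth [0.4675 0.2552 0.2059] foot [0.4041 0.3084 0.2583] [0.199 0.245 0.178]
```

View pics/p6.png

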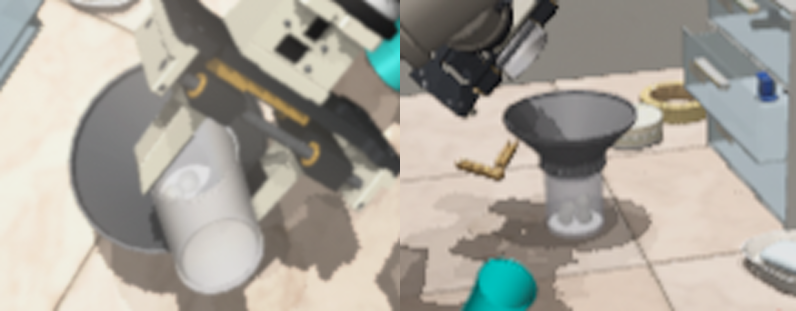

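Left, the scene view: the tipped cup over the funnel looks empty except for a bright patch at (185,180), probably the spout seen through it. Right, the side view: balls lie in the jar at (577,215). I'll count them in a zoom.

Run:
```python
from clr import *
import cv2
b=robot.read_camera("side");a=robot.read_camera("scene");w=robot.read_camera("wrist")
f=lambda x:cv2.resize(x,(265,265),interpolation=cv2.INTER_CUBIC)
cv2.imwrite("pics/p7.png",np.hstack([f(b[165:200,263:298]),f(a[310:370,230:290]),f(w[100:350,200:450])]))
```

```text
(no output)
```

View pics/p7.png

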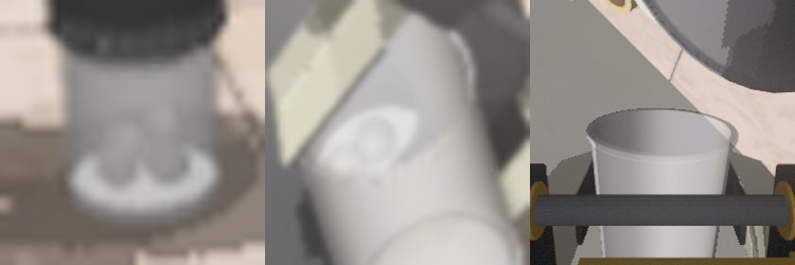

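Run:
```python
from clr import *
s,M=st();p=s["tool_pos"]+[.02,-.08,.05];delta(p);print("mouth-F",(p+M@[.006,.03,0]-F));print(clr(p,M),ik(p,M,s["qpos"]))
```

```text
t 9.85 pos [0.4462 0.2665 0.2247] q [-0.1505  0.3428  2.1961  1.4439  1.0625  1.336 ] op 0.061248326235145915 F [-0.5658  0.9575 -0.156 ]
trans [-0.0833  0.0296 -0.0386] 
mouth-F [-0.0175 -0.0678  0.1158]
[0.333 0.218 0.228] (array([-0.3527,  0.2685,  2.0838,  1.22  ,  1.2329,  1.5001]), np.float64(5.199432712723448e-16))
```

```bash
python3 -m creep '[{"translation":[-0.02,0.007,-0.01],"twist":[0,0,0],"hand":40},{"translation":[-0.045,0.016,-0.02],"twist":[0,0,0],"hand":40},{"translation":[-0.07,0.025,-0.032],"twist":[0,0,0],"hand":40},{"translation":[-0.083,0.03,-0.039],"twist":[0,0,0],"hand":40},{"translation":[-0.083,0.03,-0.039],"twist":[0,0,0],"hand":40}]' 25
python3 -m creep '[{"translation":[0,0,0],"twist":[0,0,0],"hand":40},{"translation":[0,0,0],"twist":[0,0,0],"hand":40},{"translation":[0,0,0],"twist":[0,0,0],"hand":40}]' 25
python3 - <<'E'
from clr import *
import cv2
s,M=st();m=s["tool_pos"]+M@[.006,.03,0]
print("tilt",np.degrees(np.arccos(M[2,1])),"mouth",m,"foot",s["tool_pos"]+M@[.006,-.068,0],np.linalg.norm((m-F)[:2]),clr(s["tool_pos"],M),s["qvel"],s["time"])
b=robot.read_camera("side");a=robot.read_camera("scene")
f=lambda x:cv2.resize(x,(400,300),interpolation=cv2.INTER_CUBIC)
cv2.imwrite("pics/p8.png",np.vstack([np.hstack([f(a[275:380,180:320]),f(a[100:400,150:550])]),np.hstack([f(b[160:196,257:305]),f(b[100:340,190:510])])]))
E
```

```text
time: 10.35
tool_pos: [0.468, 0.1853, 0.2755]
tool_rot: [-2.496, 0.482, 1.206]
contact_force: [0.0, 0.2, -0.8]
opening: 0.0611
time: 10.65
tool_pos: [0.4674, 0.1862, 0.275]
tool_rot: [-2.495, 0.482, 1.208]
contact_force: [0.3, -0.2, -0.6]
opening: 0.0612
tilt 122.28564337630554 mouth [0.4887 0.1748 0.2562] foot [0.4252 0.2281 0.3085] 0.07011619377013364 [0.333 0.218 0.228] [-0.0013 -0.0007 -0.0042 -0.0018  0.0015  0.0005] 10.65
```

View pics/p8.png

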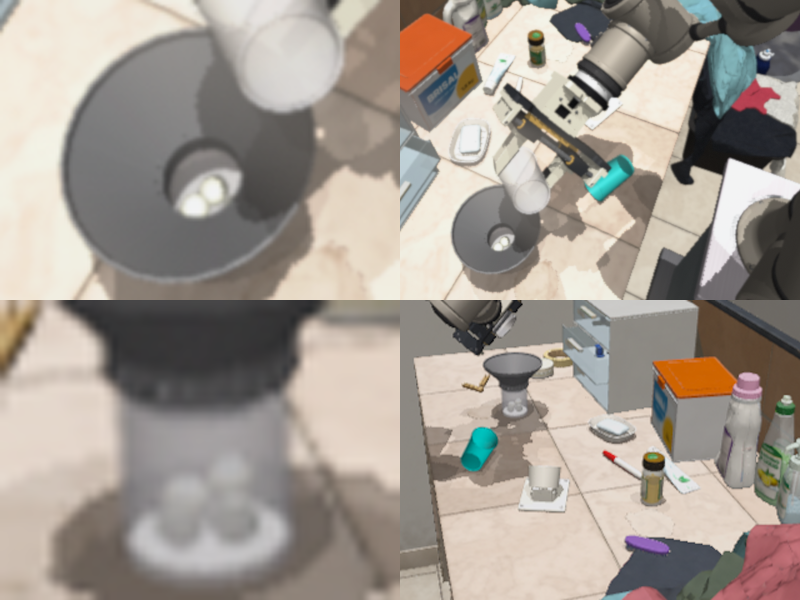

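The jar shows balls at its foot and the funnel and counter look clear, with the cup still held and tilted 122°. I'm handing in.

```bash
python3 -c "
from cell import robot
robot.hand_in();s=robot.observe();print(s['time'],s['opening'],s['tool_pos'])"
```

```text
the job is handed in; nothing more can be done
the job is handed in; nothing more can be done
```

I drew the clear cup out of its leaning stand, carried it to the funnel and poured the balls in by rolling the tool slowly. I handed in at about 10.8 s, still holding the cup over the funnel; the hand-in gave no verdict.

**Last checks before hand-in:**
- **Grip and pose:** the fingers hold the cup at 61 mm and the arm is still. The cup is tilted 122°. By calculation from the tool pose, its mouth is at 0.256 m and its foot at 0.309 m above the counter. The mouth is 70 mm from the funnel axis, and its lowest lip is about 90 mm above the rim.
- **Balls:** I could make out three balls in the jar. The fourth is not confirmed; it may be hidden behind the others. No ball shows in the funnel, in the cup or on the visible counter.
- **Other things:** the bystander items and the turquoise cup look unmoved in the pictures; I did not measure them.

**Disagreements between measurements:**
- **Funnel centre:** the side camera put it about 17 mm nearer in y than the scene camera (0.228 m against 0.245 m). I used 0.243 m, close to the scene value.
- **Stand position:** the scene and side views differed by about 14 mm in y. I used the wrist camera's close view, which centred the grasp to within 2 pixels.

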